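# Count to the third gap of the spares rack and push the collar in

## Robot

A 6-joint arm with a two-finger parallel gripper is mounted at the origin on the work surface. World frame = base frame: x ahead of the robot, y to its left, z up, the work surface at z = 0. Lengths are in mm, angles in degrees, forces in N, time in s.
With the tool pointing down it reaches from about 325 to 775 mm from the base axis. Payload 5.5 kg.
Tool frame: the origin (TCP) lies midway between the tips of the shut fingers; the grasp point (between the pads) lies 19 mm behind it; z points along the fingers, y is the direction in which the jaws open and shut (so a half turn about z gives the same grasp; the last joint's range is limited). The gripper opens to 85 mm and grips with 20 to 120 N. Pads are 22 mm wide; open, the fingers measure 114 mm over their backs; the gripper's body (76 mm by 85 mm) begins 54 mm behind the grasp point. The pads swing forward as they close: fully open they stand 13 mm farther back than shut.
Start: joints at [-71.316, 5.22, 70.514, -0, 104.267, -3.249], TCP at [224.112, -556.588, 231.275] pointing down, gripper open.
Joint ranges: [-164.24, 164.24], [-49.07, 125.15], [9.68, 141.18], [-86.29, 266.29], [3.28, 154.24], [-151.56, 151.56]. Speed limits (degrees/s): [147.25, 147.25, 172.46, 180, 180, 180].

## Interface

Orientations are given as [roll, pitch, yaw] about the fixed x, y, z axes, in that order (R = Rz(yaw) Ry(pitch) Rx(roll)).
In Python, from workcell import sensors, eyes, ctrl gives the robot as it stands.
- The arm moves only by the tool carry_out, never from a script. Its argument "steps" is a list of rows, each a list of 7 numbers: the turn, a rotation vector about the tool's x, y, z normalised to -1 to 1, where 1 is pi/4 rad, then the shift along the tool's x, y, z normalised to -1 to 1, where 1 is 80 cm, then the opening, from 0 (shut) to 1 (fully open). In form: [[wx, wy, wz, tx, ty, tz, claw], ...]. A call has 1 to 12 rows; each row is the pose to reach, as a shift and turn from the pose commanded when the call began, along the tool's axes at that moment; what a row does not reach only later rows make up. A row lasts 1/12 s, in which the tool goes at most 41.7 mm and 7.16 degrees, less where a joint would pass 70% of its speed; a pose out of reach is approached as far as the arm can. A call with a number of a shift or a turn outside -1 to 1 is refused whole. A call with a gripper value outside its range is refused whole. The fingers move at their own pace and stop on an object; the grip force is fixed at half the most. Time passes only in rows, so rows that repeat a pose let the fingers close. It gives the time, the measured TCP pose, the force and the opening at its end, in the units of the state.
- sensors.observe(): the state, without advancing time (a new reading comes with each control period).
- eyes.grab_frame(name): name is "scene" or "top" or "wrist"; returns a dict with "image" (420x560x3 uint8, blue, green, red), "fx", "fy", "cx", "cy" (pixels), "extrinsics" (4x4, takes a point from camera to world coordinates). Camera axes: x right, y down, z forward; pixel columns grow to the right and rows downward; lengths in mm; the calibration is good to about 2 mm. A picture is of the moment at which its call begins. There is no depth.
- ctrl.finish_job(): hands the job in, once; it reports no verdict.
The state is a dict: "t": time; "joint_positions": joint angles; "qvel": joint speeds; "joint_efforts": joint torques, N m; "eef_pos": TCP position; "orientation": TCP orientation; "contact_force": force on the tool from outside, world axes, zero at the start; "moment": the same for the moment, N m; "opening": opening from 0.0 (shut) to 1.0 (fully open).
Only numpy, scipy, OpenCV 4.12 (cv2) and the standard library are available. Lean on these libraries where they do the work, as an engineer would, in place of code of your own. Each camera call takes 0.05 s, during which the arm holds its last target.

## Task

With the gripper closed, run the fingertips along the sprung rail on top of the divider rack, pressing lightly so that it dips a little: start over the first gap next to the orange end post, count the gaps (filled ones count too), and stop at the third, no farther. Then push the copper collar across the bench with the fingers into that third gap until it is fully home against the back wall, without lifting or tipping it. Leave the dark collars, the roller and the bin where they are, and finish clear of everything.

Things in the scene. Friction and masses are not known exactly. Their poses are not given: they have to be found in the camera images.
- rack: Blue-painted metal divider rack fixed on the bench, 330 mm long (its y): 7 upright dividers 6 mm thick, 32 mm high, 40 mm long make 6 gaps 48 mm wide, open above and to -x (robot's side), the bench as floor. Origin: on the bench, middle of the line of the dividers' free ends. x points into the gaps. Gap centres at y = -135, -81, -27, 27, 81, 135 mm, dividers midway between. Place and yaw vary.
- back_wall (a point): Foot of the face of the gaps' back wall (34 mm high), at x = 40, y = 0, z = 0 mm in the rack's frame, axes as the rack's. A collar that is home touches this wall, its axis 20 mm in front of it, and is then flush with the dividers' free ends.
- rail_top (a point): Middle of the top face of the sprung rail: aluminium flat bar 324 mm long (along the rack's y), 24 mm wide, behind the gaps' back wall over the whole rack, centred at x = 60, y = 0 mm in the rack's frame, its top 60 mm above the bench at rest. Six blank white label plates on its front edge, one over each gap. Axes as the rack's.
- rail (a joint): How far the rail is pressed down, m: 0 at rest, end stop 0.016. The bar sinks level on springs: 2 N starts it, then 0.45 N per mm; it springs back. Touched means over 1 mm down, too hard over 14 mm. Where it is touched is judged midway between the fingers' pads: within 13 mm, in turn, of gap 1, divider, gap 2, divider, gap 3 along the rack's y. 18 mm into gap 4 is too far.
- end_orange: Orange plastic end post at one end of the rail, round, 30 mm in diameter, 70 mm high. Origin: centre of its underside. In the rack's frame it stands at x = 60 mm and either y = +180 or y = -180 mm; counting starts at the gap next to it. Fixed.
- end_grey: Grey end post of the same shape at the other end of the rail. Fixed.
- collar_mid (a point): Centre (15 mm above the underside) of the copper-coloured collar to be pushed, an upright cylinder 40 mm in diameter and 30 mm high with a black bore mark on its flat top, 0.2 to 0.4 kg, standing loose on the bench between the robot and the rack.
- collar: The same copper collar; origin: centre of its underside.
- stored_a_mid (a point): Centre of a dark steel collar of the same size, loose, already stored in an outermost gap of the rack (leave alone).
- stored_b_mid (a point): Centre of the dark steel collar stored in the outermost gap at the other end (leave alone).
- roller: Loose green roller standing upright, 60 mm in diameter, 110 mm high with a steel pin 16 mm on top, to one side of the work. Origin: centre of its underside (leave alone).
- bin: Loose grey open bin with short steel rods in it, 110 x 90 x 55 mm, on the other side of the work. Origin: centre of its underside (leave alone).
There are look-alikes about, which are no part of the job. There is more than one size of the collar; the job needs the largest.

How it is judged:
By the outcome, as a careful person would: the job done as asked, in the order asked, and still so for the second after the job is handed in, with the robot touching nothing.
It also fails if it takes over 61 s, if anything falls off the work surface, if the arm or the gripper's body presses on something with over 40 N, if the wrist force passes 120 N, or if a joint passes its speed limit or range.

## Working session

There is one attempt and no reset: what is moved stays moved. The work goes in short steps, Python scripts to look and compute and a tool call to move; the robot and the scene stay as the last step left them, time stands still between calls to the robot, and variables do not carry over. Pictures are saved under pics/ and viewed, and the job is handed in when it is done.

Besides the shell and the picture viewer there is one more tool, called by a JSON object that holds its "name" and its "arguments". carry_out: Moves the arm, as the interface text tells. Its arguments: {"type":"object","properties":{"steps":{"type":"array"}},"required":["steps"]}

```bash
ls; mkdir -p pics; python3 - <<'E'
from workcell import sensors, eyes
import cv2
print(sensors.observe())
for n in ["scene","top","wrist"]:
    f=eyes.grab_frame(n); cv2.imwrite(f"pics/{n}0.png",f["image"]); print(n,f["fx"],f["cx"],f["cy"],f["extrinsics"])
E
```

```text
pics
{'t': 0.0, 'joint_positions': array([-7.13164879e+01,  5.26313606e+00,  7.05834591e+01,  6.76940633e-04,
        1.04267119e+02, -3.24792741e+00]), 'qvel': array([-0.05469987, -0.09967978,  0.0286636 , -0.11822379,  0.00092988,
       -0.01818049]), 'joint_efforts': array([-1.82589120e-03, -4.58726048e+01, -4.18024564e+01, -4.63247325e-04,
        1.15960636e-02, -1.08552399e-05]), 'eef_pos': array([ 224.01346834, -556.29766727,  230.13501978]), 'orientation': array([-1.79886506e+02, -7.09799868e-03,  2.19315987e+01]), 'contact_force': array([0.23319622, 0.19898818, 0.04975713]), 'moment': array([-0.00153742,  0.02595085,  0.02109263]), 'opening': 0.9981679559950506}
scene 387.81199270506454 282.8250904299718 206.85509731432862 [[-4.91739538e-01  5.96748920e-01 -6.34100113e-01  1.13394784e+03]
 [ 8.70610177e-01  3.49642074e-01 -3.46104521e-01  3.39518934e+02]
 [ 1.51705799e-02 -7.22247289e-01 -6.91468515e-01  7.37365660e+02]
 [ 0.00000000e+00  0.00000000e+00  0.00000000e+00  1.00000000e+00]]
top 509.2604584260842 273.45298680037746 208.41695763971296 [[ 4.46146168e-03 -9.95204316e-01  9.77162511e-02  4.32774480e+02]
 [-9.99840214e-01 -6.13096272e-03 -1.67915955e-02  1.92930405e+01]
 [ 1.73101630e-02 -9.76257223e-02 -9.95072649e-01  1.10268994e+03]
 [ 0.00000000e+00  0.00000000e+00  0.00000000e+00  1.00000000e+00]]
wrist 303.96841884876767 279.04971649390006 210.3508337172886 [[ 3.73190494e-01 -8.93101156e-01 -2.51195501e-01  2.87227214e+02]
 [-9.27754425e-01 -3.59473753e-01 -1.00251428e-01 -5.31385942e+02]
 [-7.63523385e-04  2.70460618e-01 -9.62730737e-01  3.72785172e+02]
 [ 0.00000000e+00  0.00000000e+00  0.00000000e+00  1.00000000e+00]]
```

View pics/top0.png

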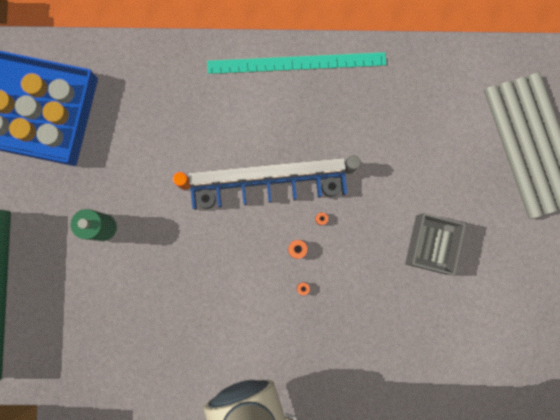

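View pics/scene0.png

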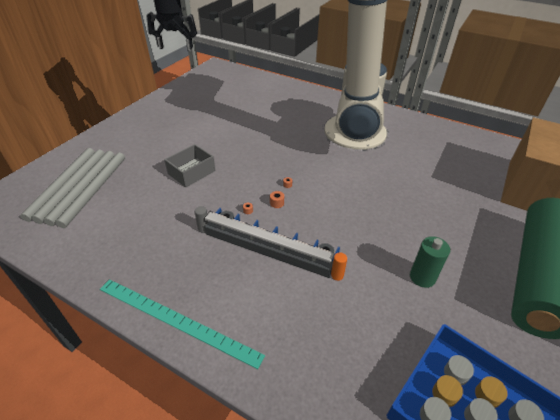

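```bash
python3 - <<'E'
import cv2
im=cv2.imread('pics/top0.png')
c=im[0:280,130:480]
c=cv2.resize(c,None,fx=2.2,fy=2.1,interpolation=cv2.INTER_CUBIC)
cv2.imwrite('pics/top0c.png',c); print(c.shape)
E
```

```text
(588, 770, 3)
```

```bash
python3 - <<'E'
import cv2
im=cv2.imread('pics/top0.png')
c=im[145:305,165:375]
c=cv2.resize(c,(787,600),interpolation=cv2.INTER_CUBIC)
cv2.imwrite('pics/top0d.png',c)
E
```

```text
(no output)
```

View pics/top0d.png

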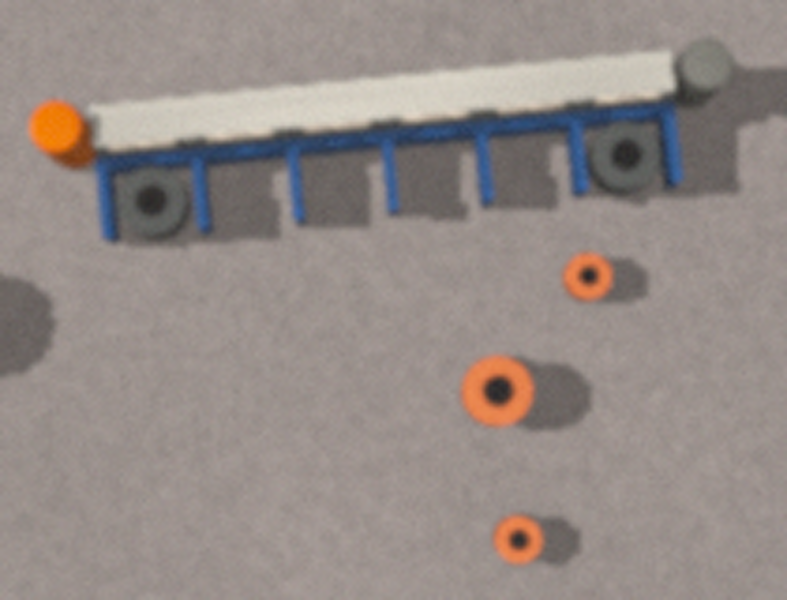

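The top view shows the orange post on the left (crop 56,127), grey on the right (706,65), and 7 divider ends. Gap 3 lies between the ends at (300,221) and (393,212). The large copper collar is at (498,391), with two small look-alikes at (588,276) and (519,540). Next I'll fit the poses.

```bash
cat > h.py <<'E'
import numpy as np, cv2
from workcell import sensors, eyes
def ray(f,uv,z):
    T=f["extrinsics"]; d=T[:3,:3]@np.array([(uv[0]-f["cx"])/f["fx"],(uv[1]-f["cy"])/f["fy"],1]); o=T[:3,3]
    return o+d*(z-o[2])/d[2]
def proj(f,P):
    T=f["extrinsics"]; p=T[:3,:3].T@(np.asarray(P,float)-T[:3,3]); return np.array([f["fx"]*p[0]/p[2]+f["cx"],f["fy"]*p[1]/p[2]+f["cy"]])
def W(rk,p): # rk: x,y,yaw(rad)
    c,s=np.cos(rk[2]),np.sin(rk[2]); return np.array([rk[0]+c*p[0]-s*p[1],rk[1]+s*p[0]+c*p[1],p[2]])
E
python3 - <<'E'
from h import *
from scipy.optimize import least_squares
f=eyes.grab_frame("top")
cr=lambda p:(p[0]/787*210+165-.5+.13,p[1]/3.75+145-.5+.13)
obs=[((60,180,70),(56,127)),((60,-180,70),(706,65))]
for i,p in enumerate([(110,238),(205,230),(300,221),(393,212),(487,203),(582,193),(675,185)]): obs.append(((0,162-54*i,32),p))
def r(k): return np.concatenate([proj(f,W(k,o))-cr(p) for o,p in obs])
s=least_squares(r,[500,0,0]); print(s.x[:2],np.degrees(s.x[2])); print(s.fun.reshape(-1,2).round(2))
for n,p,z in [("collar",(498,391),30),("small1",(588,276),20),("small2",(519,540),20)]: print(n,ray(f,cr(p),z))
print("roller",ray(f,(85,222),110),"bin",ray(f,(440,244),30))
for y in (135,81,27,-27): print(y,W(s.x,(60,y,60)))
print(W(s.x,(20,27,0)))
# check in scene cam
g=eyes.grab_frame("scene"); im=g["image"].copy()
for o,p in obs: cv2.circle(im,tuple(int(round(v)) for v in proj(g,W(s.x,o))),1,(0,255,255),-1)
c=ray(f,cr((498,391)),30)
cv2.circle(im,tuple(int(round(v)) for v in proj(g,c)),1,(255,255,0),-1)
cv2.imwrite("pics/sc1.png",cv2.resize(im[150:300,160:380],(792,540),interpolation=cv2.INTER_CUBIC))
E
```

```text
[553.43864138   9.43379085] 5.909520070102863
[[-0.33 -0.08]
 [ 0.8  -0.1 ]
 [-0.89  0.37]
 [-0.67  0.04]
 [-0.51 -0.02]
 [ 0.11 -0.07]
 [ 0.4  -0.12]
 [ 0.35  0.11]
 [ 0.76 -0.19]]
collar [452.92298136 -49.77676366  30.        ]
small1 [ 518.66637614 -101.77640109   20.        ]
small2 [369.73200342 -62.22071173  20.        ]
roller [501.50679248 368.32550816 110.        ] bin [ 464.68752053 -351.32807427   30.        ]
135 [599.22048022 149.89383226  60.        ]
81 [604.78020205  96.18080318  60.        ]
27 [610.33992389  42.4677741   60.        ]
-27 [615.89964572 -11.24525499  60.        ]
[570.55249494  38.34946163   0.        ]
```

View pics/sc1.png

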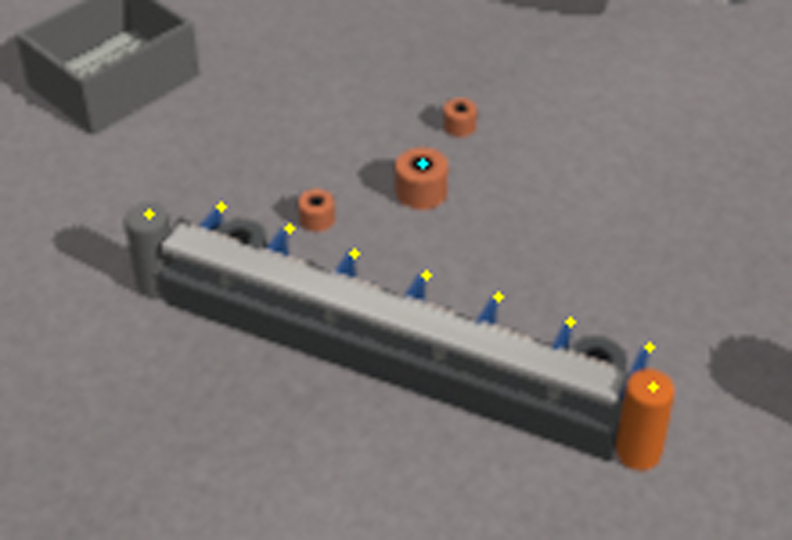

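View pics/wrist0.png

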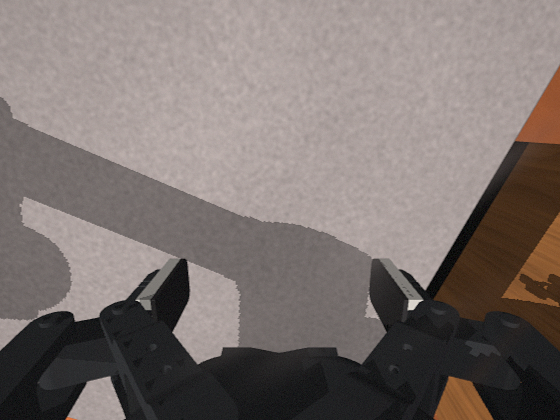

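{"name": "carry_out", "arguments": {"steps": [[0, 0, 0.1, 0.2, -0.17, 0, 0], [0, 0, 0.2, 0.42, -0.354, 0, 0], [0, 0, 0.356, 0.42, -0.354, 0, 0], [0, 0, 0.356, 0.42, -0.354, 0, 0], [0, 0, 0.356, 0.42, -0.354, 0, 0], [0, 0, 0.356, 0.42, -0.354, 0, 0], [0, 0, 0.356, 0.42, -0.354, 0, 0], [0, 0, 0.356, 0.42, -0.354, 0, 0], [0, 0, 0.356, 0.42, -0.354, 0, 0], [0, 0, 0.356, 0.42, -0.354, 0, 0], [0, 0, 0.356, 0.42, -0.354, 0, 0], [0, 0, 0.356, 0.42, -0.354, 0, 0]]}}

```text
t: 1.25
eef_pos: [431.5, -164.5, 231.3]
orientation: [-179.9, -0.1, 6.2]
contact_force: [-0.7, -1.1, -0.1]
opening: -0.001
```

```bash
cat > st.py <<'E'
from h import *
def st():
    s=sensors.observe(); print({k:np.round(s[k],2) for k in ("t","eef_pos","orientation","contact_force","opening")}, "j",np.round(s["joint_positions"],1)); return s
def rel(s,P,yaw):
    """tool-normalised shift from pose s to world P, and wz to yaw"""
    from scipy.spatial.transform import Rotation as R
    Q=R.from_euler('xyz',s["orientation"],degrees=True); d=Q.inv().apply(np.array(P)-s["eef_pos"])
    D=(Q.inv()*R.from_euler('xyz',[180,0,yaw],degrees=True)).as_rotvec()/(np.pi/4)
    return np.round(np.r_[D,d/800],4)
E
python3 - <<'E'
from st import *
s=st(); print(rel(s,(599.2,149.9,150),5.91))
f=eyes.grab_frame("wrist"); cv2.imwrite("pics/w1.png",f["image"])
E
```

```text
{'t': np.float64(1.25), 'eef_pos': array([ 431.52, -164.49,  231.3 ]), 'orientation': array([-1.7992e+02, -6.0000e-02,  6.2400e+00]), 'contact_force': array([-0.66, -1.07, -0.12]), 'opening': np.float64(-0.0)} j [-2.520e+01 -1.610e+01  9.050e+01  1.000e-01  1.056e+02  5.860e+01]
[-0.0019 -0.0013  0.0074  0.251  -0.3677  0.1024]
```

View pics/w1.png

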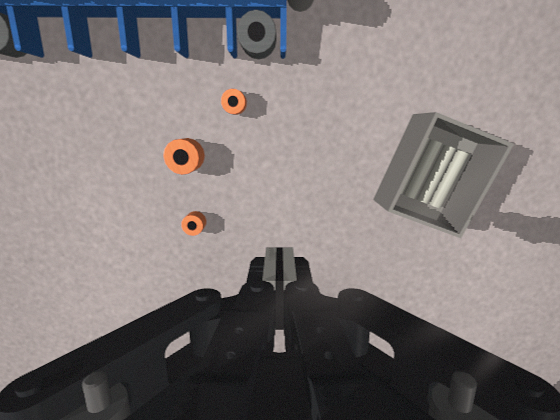

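{"name": "carry_out", "arguments": {"steps": [[0, 0, 0.007, 0.125, -0.184, 0, 0], [0, 0, 0.007, 0.251, -0.367, 0.04, 0], [0, 0, 0.007, 0.251, -0.367, 0.08, 0], [0, 0, 0.007, 0.251, -0.367, 0.1, 0], [0, 0, 0.007, 0.251, -0.367, 0.1, 0], [0, 0, 0.007, 0.251, -0.367, 0.1, 0], [0, 0, 0.007, 0.251, -0.367, 0.1, 0], [0, 0, 0.007, 0.251, -0.367, 0.1, 0], [0, 0, 0.007, 0.251, -0.367, 0.1, 0], [0, 0, 0.007, 0.251, -0.367, 0.1, 0], [0, 0, 0.007, 0.251, -0.367, 0.1, 0], [0, 0, 0.007, 0.251, -0.367, 0.1, 0]]}}

```text
t: 2.3
eef_pos: [599.6, 142.8, 151.2]
orientation: [179.9, 0.0, 5.5]
contact_force: [-0.4, -0.4, 0.3]
opening: -0.001
```

```bash
python3 - <<'E'
from st import *
s=st(); 
f=eyes.grab_frame("wrist"); 
k=(553.44,9.43,np.radians(5.91))
im=f["image"].copy()
im=cv2.resize(im,(784,588),interpolation=cv2.INTER_CUBIC)
for o in [(60,180,70),(60,-180,70)]+[(0,162-54*i,32) for i in range(7)]+[(72,162,60),(48,162,60)]:
    p=proj(f,W(k,o))
    print(o,(p*1.4).round())
    try: cv2.circle(im,tuple(int(round(v*1.4)) for v in p),2,(0,255,255),-1)
    except Exception: pass
cv2.imwrite("pics/w2.png",im)
E
```

```text
{'t': np.float64(2.3), 'eef_pos': array([599.63, 142.84, 151.17]), 'orientation': array([1.7995e+02, 3.0000e-02, 5.5300e+00]), 'contact_force': array([-0.41, -0.4 ,  0.29]), 'opening': np.float64(-0.0)} j [10.3  7.7 76.  -0.  96.4 94.7]
(60, 180, 70) [295. 304.]
(60, -180, 70) [950. 299.]
(0, 162, 32) [340. 372.]
(0, 108, 32) [420. 372.]
(0, 54, 32) [500. 371.]
(0, 0, 32) [580. 371.]
(0, -54, 32) [660. 370.]
(0, -108, 32) [741. 369.]
(0, -162, 32) [821. 369.]
(72, 162, 60) [329. 278.]
(48, 162, 60) [331. 318.]
```

View pics/w2.png

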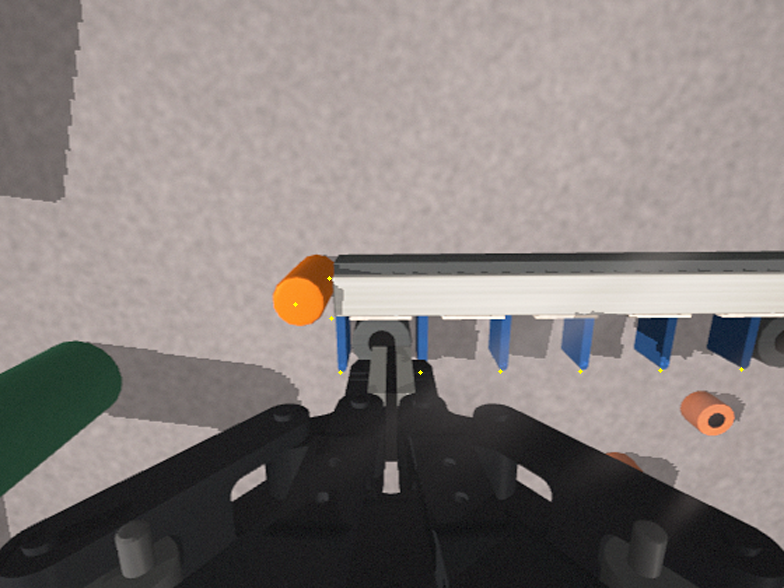

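{"name": "carry_out", "arguments": {"steps": [[0, 0, 0, 0, 0, 0.03, 0], [0, 0, 0, 0, 0, 0.06, 0], [0, 0, 0, 0, 0, 0.08, 0], [0, 0, 0, 0, 0, 0.08, 0], [0, 0, 0, 0, 0, 0.08, 0], [0, 0, 0, 0, 0, 0.08, 0]]}}

```text
t: 2.85
eef_pos: [600.3, 143.5, 89.7]
orientation: [-180.0, -0.2, 5.5]
contact_force: [0.5, -0.3, 0.8]
opening: -0.001
```

```bash
python3 - <<'E'
from st import *
s=st(); print(rel(s,(599.3,149,64),5.91))
f=eyes.grab_frame("wrist"); 
k=(553.44,9.43,np.radians(5.91))
im=f["image"].copy()
im=cv2.resize(im,(784,588),interpolation=cv2.INTER_CUBIC)
for o in [(60,180,70)]+[(0,162-54*i,32) for i in range(7)]+[(72,162,60),(48,162,60),(72,54,60),(48,54,60)]:
    p=proj(f,W(k,o))
    cv2.circle(im,tuple(int(round(v*1.4)) for v in p),2,(0,255,255),-1)
cv2.imwrite("pics/w3.png",im)
g=eyes.grab_frame("scene")["image"]
cv2.imwrite("pics/s3.png",cv2.resize(g[130:300,180:400],(792,612)[:2],interpolation=cv2.INTER_CUBIC)[:600])
E
```

```text
{'t': np.float64(2.85), 'eef_pos': array([600.31, 143.48,  89.67]), 'orientation': array([-179.99,   -0.18,    5.52]), 'contact_force': array([ 0.46, -0.3 ,  0.85]), 'opening': np.float64(-0.0)} j [10.3  8.7 81.1 -0.  90.  94.8]
[-0.0001 -0.0039 -0.0086 -0.0007 -0.007   0.0321]
```

View pics/w3.png

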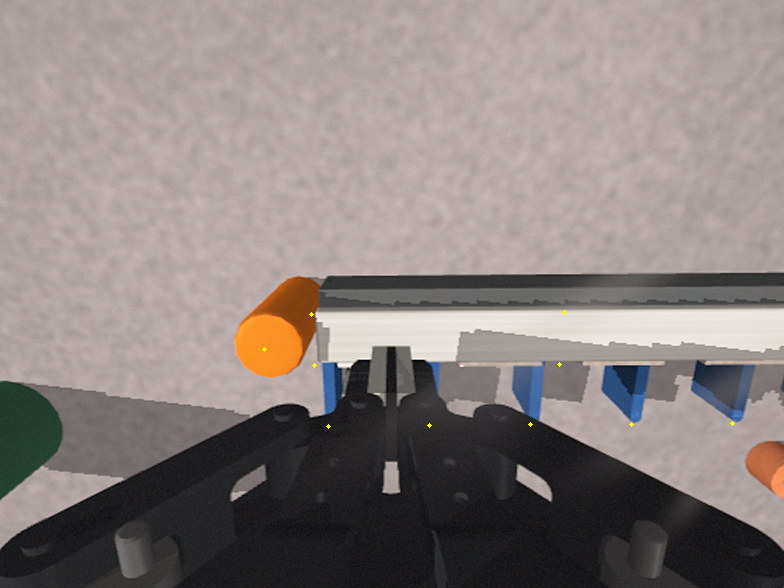

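View pics/s3.png

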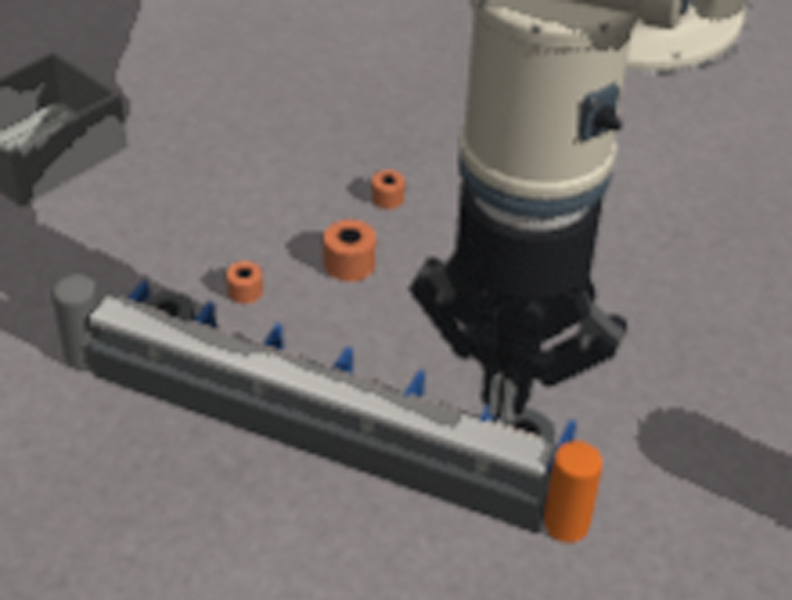

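{"name": "carry_out", "arguments": {"steps": [[0, 0, -0.008, 0, -0.006, 0.008, 0], [0, 0, -0.008, 0, -0.006, 0.016, 0], [0, 0, -0.008, 0, -0.006, 0.025, 0], [0, 0, -0.008, 0, -0.006, 0.03, 0], [0, 0, -0.008, 0, -0.006, 0.03, 0], [0, 0, -0.008, 0, -0.006, 0.03, 0], [0, 0, -0.008, 0, -0.006, 0.03, 0]]}}

```text
t: 3.53
eef_pos: [599.1, 149.1, 63.3]
orientation: [180.0, 0.0, 6.0]
contact_force: [-0.2, 0.0, 0.7]
opening: 0.001
```

```bash
python3 - <<'E'
from st import *
s=st(); print(rel(s,(600.3,148.5,54),5.91), rel(s,(611.3,41.2,54),5.91))
E
```

```text
{'t': np.float64(3.53), 'eef_pos': array([599.08, 149.11,  63.3 ]), 'orientation': array([180.  ,   0.  ,   5.96]), 'contact_force': array([-0.17,  0.01,  0.66]), 'opening': np.float64(0.0)} j [10.8  9.7 82.8 -0.  87.6 94.9]
[0.     0.     0.0011 0.0014 0.0009 0.0116] [0.     0.     0.0011 0.0012 0.1357 0.0116]
```

{"name": "carry_out", "arguments": {"steps": [[0, 0, 0, 0.001, 0, 0.003, 0], [0, 0, 0, 0.001, 0, 0.006, 0], [0, 0, 0, 0.001, 0, 0.009, 0], [0, 0, 0, 0.001, 0, 0.012, 0], [0, 0, 0, 0.001, 0, 0.012, 0], [0, 0, 0, 0.001, 0, 0.012, 0]]}}

```text
t: 4.03
eef_pos: [600.4, 149.3, 54.4]
orientation: [-180.0, -0.1, 6.0]
contact_force: [0.9, -0.9, 4.8]
opening: 0.001
```

```bash
python3 - <<'E'
from st import *
s=st(); print(rel(s,(600.3,148.5,54),5.91), rel(s,(611.3,41.2,54),5.91))
E
```

```text
{'t': np.float64(4.03), 'eef_pos': array([600.41, 149.27,  54.44]), 'orientation': array([-1.7999e+02, -1.0000e-01,  5.9500e+00]), 'contact_force': array([ 0.85, -0.92,  4.78]), 'opening': np.float64(0.0)} j [10.8 10.1 83.2 -0.  86.6 94.9]
[-0.0002 -0.0022  0.001  -0.0002  0.0009  0.0005] [-0.0002 -0.0022  0.001  -0.0005  0.1358  0.0005]
```

{"name": "carry_out", "arguments": {"steps": [[0, 0, 0, 0, 0.004, 0, 0], [0, 0, 0, 0, 0.01, 0, 0], [0, 0, 0, 0, 0.016, 0, 0], [0, 0, 0, 0, 0.022, 0, 0], [0, 0, 0, 0, 0.028, 0, 0], [0, 0, 0, 0, 0.034, 0, 0], [0, 0, 0, 0, 0.04, 0, 0], [0, 0, 0, 0, 0.046, 0, 0], [0, 0, 0, 0, 0.052, 0, 0], [0, 0, 0, 0, 0.058, 0, 0], [0, 0, 0, 0, 0.064, 0, 0], [0, 0, 0, 0, 0.068, 0, 0]]}}

```text
t: 5.03
eef_pos: [605.5, 94.4, 53.6]
orientation: [180.0, 0.0, 5.9]
contact_force: [-0.3, 3.8, 4.1]
opening: -0.004
```

```bash
python3 - <<'E'
from st import *
s=st(); print(rel(s,(611.3,41.2,54),5.91))
f=eyes.grab_frame("wrist"); cv2.imwrite("pics/w4.png",f["image"])
E
```

```text
{'t': np.float64(5.03), 'eef_pos': array([605.52,  94.43,  53.65]), 'orientation': array([1.7999e+02, 1.0000e-02, 5.9400e+00]), 'contact_force': array([-0.33,  3.77,  4.07]), 'opening': np.float64(-0.0)} j [ 5.7  9.3 84.2 -0.  86.5 89.7]
[ 0.0001  0.0001  0.0007  0.0003  0.0669 -0.0004]
```

View pics/w4.png

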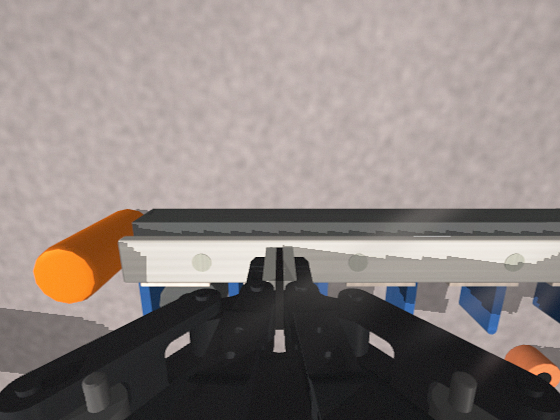

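{"name": "carry_out", "arguments": {"steps": [[0, 0, 0, 0, 0.006, 0, 0], [0, 0, 0, 0, 0.013, 0, 0], [0, 0, 0, 0, 0.02, 0, 0], [0, 0, 0, 0, 0.027, 0, 0], [0, 0, 0, 0, 0.034, 0, 0], [0, 0, 0, 0, 0.041, 0, 0], [0, 0, 0, 0, 0.048, 0, 0], [0, 0, 0, 0, 0.054, 0, 0], [0, 0, 0, 0, 0.06, 0, 0], [0, 0, 0, 0, 0.064, 0, 0], [0, 0, 0, 0, 0.066, 0, 0], [0, 0, 0, 0, 0.066, 0, 0]]}}

```text
t: 6.08
eef_pos: [611.0, 41.9, 53.6]
orientation: [180.0, 0.0, 5.9]
contact_force: [-0.1, 1.2, 4.9]
opening: -0.001
```

```bash
python3 - <<'E'
from st import *
s=st(); print(rel(s,(611.3,41.2,54),5.91))
f=eyes.grab_frame("wrist"); cv2.imwrite("pics/w5.png",f["image"])
f=eyes.grab_frame("top"); cv2.imwrite("pics/t5.png",cv2.resize(f["image"][130:290,160:370],(787,600),interpolation=cv2.INTER_CUBIC))
E
```

```text
{'t': np.float64(6.08), 'eef_pos': array([610.99,  41.89,  53.64]), 'orientation': array([1.7996e+02, 1.0000e-02, 5.9300e+00]), 'contact_force': array([-0.05,  1.18,  4.88]), 'opening': np.float64(-0.0)} j [ 0.8  9.3 84.2 -0.  86.5 84.8]
[ 0.0009  0.0001  0.0004  0.0003  0.0009 -0.0005]
```

View pics/w5.png

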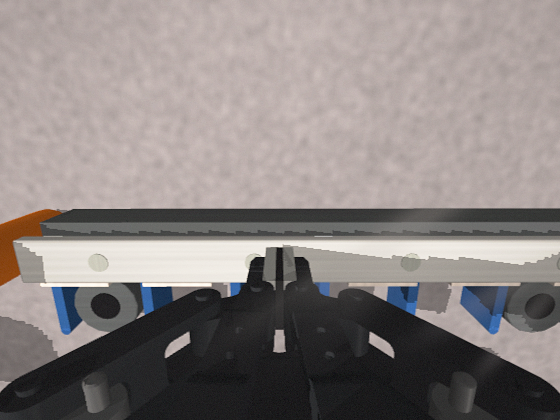

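View pics/t5.png

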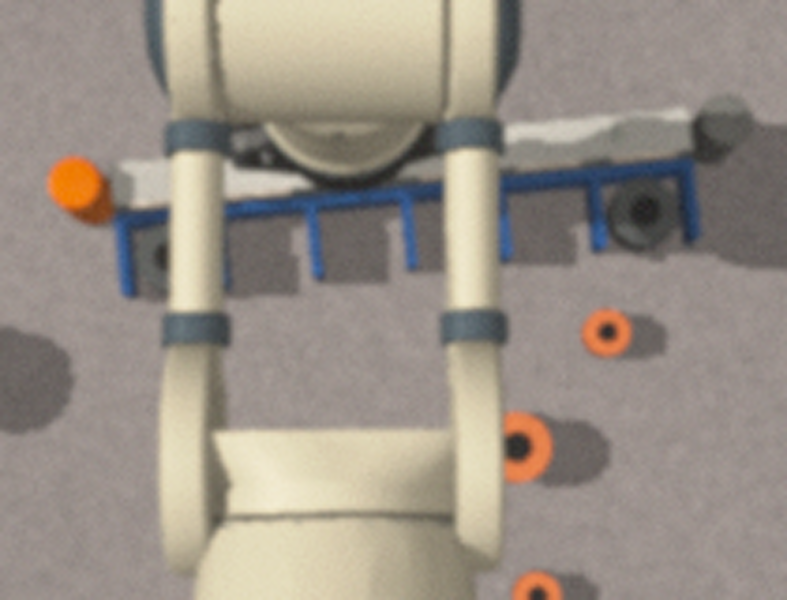

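{"name": "carry_out", "arguments": {"steps": [[0, 0, 0, 0, 0, -0.01, 0], [0, 0, 0, 0, 0, -0.04, 0], [0, 0, 0, 0, 0, -0.08, 0], [0, 0, 0, 0, 0, -0.12, 0], [0, 0, 0, -0.05, 0.006, -0.16, 0], [0, 0, 0, -0.1, 0.01, -0.2, 0], [0, 0, 0, -0.15, 0.014, -0.207, 0], [0, 0, 0, -0.2, 0.019, -0.207, 0], [0, 0, 0, -0.24, 0.023, -0.207, 0], [0, 0, 0, -0.268, 0.025, -0.207, 0], [0, 0, 0, -0.268, 0.025, -0.207, 0], [0, 0, 0, -0.268, 0.025, -0.207, 0]]}}

```text
t: 7.18
eef_pos: [399.0, 0.1, 219.6]
orientation: [180.0, -0.1, 5.9]
contact_force: [0.1, 0.5, 0.4]
opening: 0.003
```

{"name": "carry_out", "arguments": {"steps": [[0, 0, 0, 0, 0, 0, 0.35], [0, 0, 0, 0, 0, 0, 0.35], [0, 0, 0, 0, 0, 0, 0.35], [0, 0, 0, 0, 0, 0, 0.35], [0, 0, 0, 0, 0, 0, 0.35]]}}

```text
t: 7.6
eef_pos: [400.1, 0.5, 218.8]
orientation: [-180.0, 0.1, 6.0]
contact_force: [-0.3, -0.5, 0.7]
opening: 0.353
```

```bash
python3 - <<'E'
from st import *
s=st()
f=eyes.grab_frame("wrist"); cv2.imwrite("pics/w6.png",f["image"]); np.savez("w6.npz",**{k:f[k] for k in f})
cv2.imwrite("pics/w6a.png",cv2.resize(f["image"][:210,60:340],(784,588),interpolation=cv2.INTER_CUBIC))
cv2.imwrite("pics/w6b.png",cv2.resize(f["image"][:210,280:560],(784,588),interpolation=cv2.INTER_CUBIC))
E
```

```text
{'t': np.float64(7.6), 'eef_pos': array([400.15,   0.54, 218.8 ]), 'orientation': array([-1.7999e+02,  8.0000e-02,  5.9800e+00]), 'contact_force': array([-0.28, -0.55,  0.73]), 'opening': np.float64(0.35)} j [ -4.8 -26.   99.4  -0.  106.8  79.2]
```

View pics/w6.png

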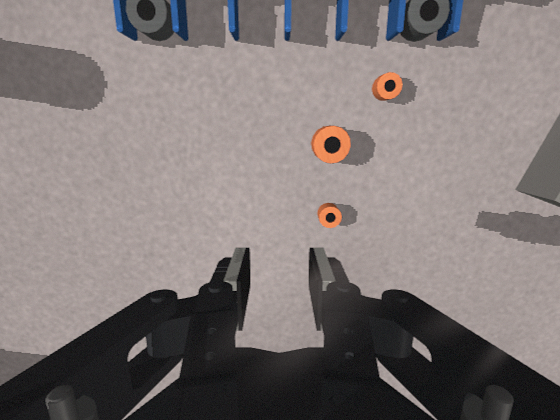

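View pics/w6a.png

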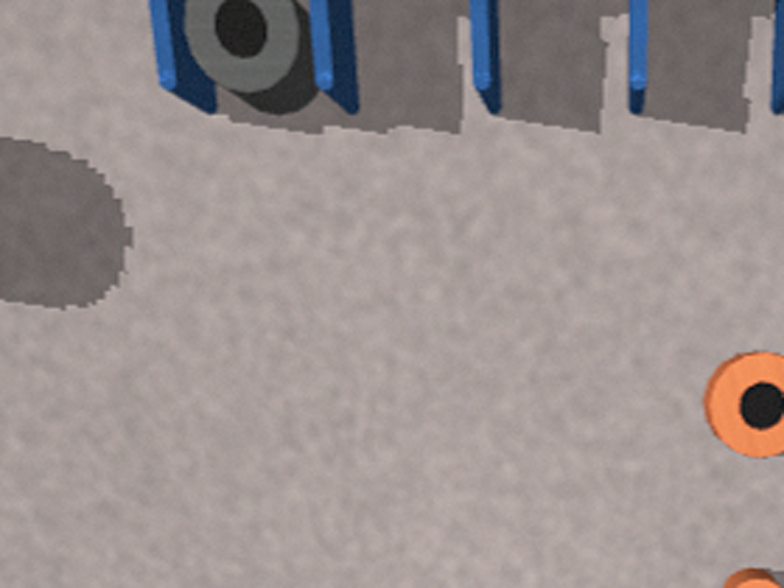

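View pics/w6b.png

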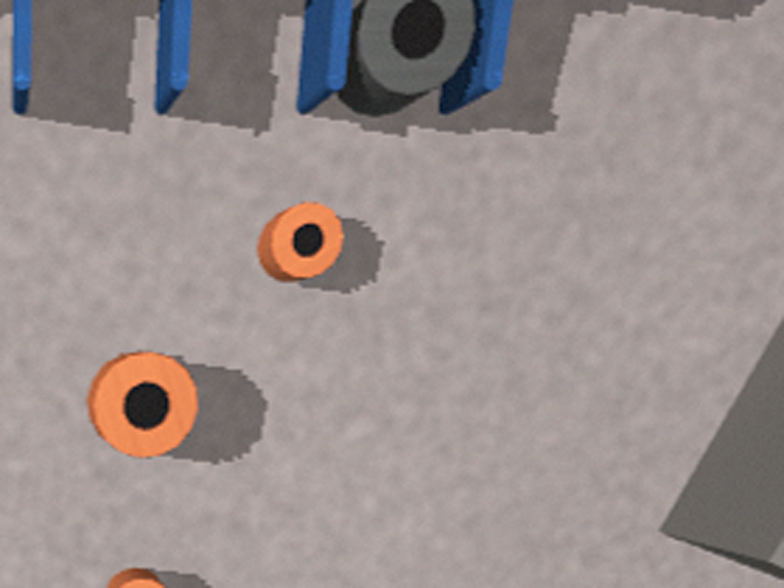

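```bash
python3 - <<'E'
from h import *
from scipy.optimize import least_squares
d=np.load("w6.npz"); f={k:d[k] for k in d.files}
a=[(167,88),(324,88),(482,88),(638,87)]; b=[(179,87),(337,87),(494,87)]
px=[(u/2.8+60-.32,v/2.8-.32) for u,v in a]+[(u/2.8+280-.32,v/2.8-.32) for u,v in b]
def r(k): return np.concatenate([proj(f,W(k,(0,162-54*i,32)))-px[i] for i in range(7)])
s=least_squares(r,[553,9,.1]); k=s.x; print(k[:2],np.degrees(k[2]),s.fun.reshape(-1,2).round(2).tolist())
c=ray(f,(146.5/2.8+280-.32,404.5/2.8-.32),30); print("collar",c)
ct=np.array([452.92,-49.78])
for kk,cc in ((k,c[:2]),((553.44,9.43,np.radians(5.91)),ct)):
    cs,sn=np.cos(kk[2]),np.sin(kk[2]); e=cc-np.array(kk[:2]); print("collar in rack",cs*e[0]+sn*e[1],-sn*e[0]+cs*e[1], "gap3 home",W(kk,(20,27,0)))
for p in [(90+0,0)]: pass
print("small1",ray(f,(388,86),20),"small2",ray(f,(330,217),20))
E
```

```text
[555.46564733   7.69752651] 6.040273638729292 [[0.43, 0.01], [0.35, -0.07], [-0.09, -0.15], [0.17, 0.13], [0.07, 0.05], [-0.4, -0.03], [-0.52, -0.11]]
collar [453.94726018 -51.29468438  30.        ]
collar in rack -107.16237744924238 -47.982171002475155 gap3 home [572.5134685   36.65217715   0.        ]
collar in rack -106.08234761969521 -48.545133880690415 gap3 home [570.55361135  38.34581413   0.        ]
small1 [ 518.52192993 -102.35569723   20.        ] small2 [370.41845848 -63.35150733  20.        ]
```

```bash
python3 - <<'E'
from st import *
s=st(); print(rel(s,(430.3,-83.1,90),54.5))
E
```

```text
{'t': np.float64(7.65), 'eef_pos': array([400.08,   0.52, 218.89]), 'orientation': array([-1.7999e+02,  7.0000e-02,  5.9700e+00]), 'contact_force': array([ 0.06,  0.1 , -0.59]), 'opening': np.float64(0.35)} j [ -4.8 -26.1  99.4  -0.  106.8  79.2]
[-9.0000e-04  1.3000e-03 -1.0784e+00  2.6900e-02  1.0790e-01  1.6110e-01]
```

{"name": "carry_out", "arguments": {"steps": [[0, 0, -0.15, 0.01, 0.05, 0, 0.35], [0, 0, -0.3, 0.027, 0.1, 0.05, 0.35], [0, 0, -0.45, 0.027, 0.108, 0.1, 0.35], [0, 0, -0.6, 0.027, 0.108, 0.15, 0.35], [0, 0, -0.75, 0.027, 0.108, 0.161, 0.35], [0, 0, -0.9, 0.027, 0.108, 0.161, 0.35], [0, 0, -0.9, 0.027, 0.108, 0.161, 0.35], [0, 0, -0.9, 0.027, 0.108, 0.161, 0.35], [0, 0, -0.9, 0.027, 0.108, 0.161, 0.35], [0, 0, -0.9, 0.027, 0.108, 0.161, 0.35]]}}

```text
t: 8.48
eef_pos: [431.1, -83.3, 91.9]
orientation: [179.9, -0.1, 46.3]
contact_force: [0.4, 0.8, -0.5]
opening: 0.349
```

```bash
python3 - <<'E'
from st import *
s=st(); print(rel(s,(430.3,-83.1,40),54.5))
E
```

```text
{'t': np.float64(8.48), 'eef_pos': array([431.06, -83.31,  91.9 ]), 'orientation': array([ 1.7987e+02, -7.0000e-02,  4.6350e+01]), 'contact_force': array([ 0.37,  0.78, -0.45]), 'opening': np.float64(0.35)} j [-15.4 -19.6 107.4   0.   92.   28.3]
[ 0.0029 -0.0013 -0.1812 -0.0005 -0.001   0.0649]
```

{"name": "carry_out", "arguments": {"steps": [[0, 0, -0.09, 0, 0, 0.02, 0.35], [0, 0, -0.18, 0, 0, 0.04, 0.35], [0, 0, -0.18, 0, 0, 0.064, 0.35], [0, 0, -0.18, 0, 0, 0.064, 0.35], [0, 0, -0.18, 0, 0, 0.064, 0.35], [0, 0, -0.18, 0, 0, 0.064, 0.35]]}}

```text
t: 8.98
eef_pos: [431.0, -83.4, 40.9]
orientation: [179.9, -0.0, 54.5]
contact_force: [0.3, 0.6, 0.4]
opening: 0.349
```

```bash
python3 - <<'E'
from st import *
s=st(); print(rel(s,(430.3,-83.1,5),54.5))
f=eyes.grab_frame("wrist"); cv2.imwrite("pics/w7.png",f["image"])
E
```

```text
{'t': np.float64(8.98), 'eef_pos': array([431.01, -83.4 ,  40.88]), 'orientation': array([ 1.7989e+02, -4.0000e-02,  5.4510e+01]), 'contact_force': array([0.3 , 0.57, 0.41]), 'opening': np.float64(0.35)} j [-15.4 -17.9 111.4  -0.   86.5  20.1]
[ 0.0025 -0.0009  0.0002 -0.0002 -0.001   0.0448]
```

View pics/w7.png

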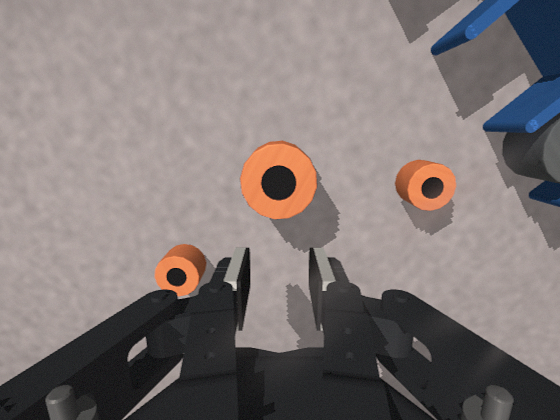

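{"name": "carry_out", "arguments": {"steps": [[0, 0, 0, 0, -0.001, 0.015, 0.35], [0, 0, 0, 0, -0.001, 0.03, 0.35], [0, 0, 0, 0, -0.001, 0.04, 0.35], [0, 0, 0, 0, -0.001, 0.045, 0.35], [0, 0, 0, 0, -0.001, 0.045, 0.35], [0, 0, 0, 0, -0.001, 0.045, 0.35]]}}

```text
t: 9.53
eef_pos: [429.3, -82.7, 2.8]
orientation: [-179.9, 0.0, 54.5]
contact_force: [0.3, 0.3, -0.4]
opening: 0.349
```

```bash
python3 - <<'E'
from st import *
s=st(); print(rel(s,(430.3,-83.1,5),54.5))
k=(554.5,8.6,np.radians(5.97)); C=W(k,(-40,27,0)); u=np.array([np.cos(np.radians(54.5)),np.sin(np.radians(54.5)),0])
print(C, rel(s,C-24.2*u+[0,0,5],54.5))
E
```

```text
{'t': np.float64(9.53), 'eef_pos': array([429.27, -82.73,   2.79]), 'orientation': array([-1.7994e+02,  2.0000e-02,  5.4550e+01]), 'contact_force': array([ 0.27,  0.26, -0.42]), 'opening': np.float64(0.35)} j [-15.4 -16.2 114.    0.   82.3  20.1]
[-0.0013  0.0005  0.0011  0.0004  0.0013 -0.0028]
[511.908732    31.29325649   0.        ] [-0.0013  0.0005  0.0011  0.1458  0.0014 -0.0028]
```

{"name": "carry_out", "arguments": {"steps": [[0, 0, 0, 0.004, 0.0, -0.002, 0.35], [0, 0, 0, 0.008, 0.001, -0.002, 0.35], [0, 0, 0, 0.012, 0.001, -0.002, 0.35], [0, 0, 0, 0.016, 0.001, -0.002, 0.35], [0, 0, 0, 0.02, 0.001, -0.002, 0.35], [0, 0, 0, 0.024, 0.001, -0.002, 0.35], [0, 0, 0, 0.029, 0.001, -0.002, 0.35], [0, 0, 0, 0.034, 0.001, -0.002, 0.35], [0, 0, 0, 0.039, 0.001, -0.002, 0.35], [0, 0, 0, 0.044, 0.001, -0.002, 0.35], [0, 0, 0, 0.05, 0.001, -0.002, 0.35], [0, 0, 0, 0.055, 0.001, -0.002, 0.35]]}}

```text
t: 10.53
eef_pos: [456.1, -47.0, 5.0]
orientation: [180.0, -0.0, 54.6]
contact_force: [-1.2, -2.1, 1.4]
opening: 0.351
```

```bash
python3 - <<'E'
from st import *
s=st()
k=(554.5,8.6,np.radians(5.97)); C=W(k,(-40,27,0)); u=np.array([np.cos(np.radians(54.5)),np.sin(np.radians(54.5)),0])
print(C, rel(s,C-24.2*u+[0,0,5],54.5))
f=eyes.grab_frame("wrist"); cv2.imwrite("pics/w8.png",f["image"])
E
```

```text
{'t': np.float64(10.53), 'eef_pos': array([456.07, -47.04,   4.96]), 'orientation': array([179.99,  -0.  ,  54.56]), 'contact_force': array([-1.18, -2.08,  1.44]), 'opening': np.float64(0.35)} j [-10.1 -12.7 110.8  -0.   81.9  25.3]
[511.908732    31.29325649   0.        ] [ 0.0001 -0.      0.0013  0.09    0.0001 -0.0001]
```

View pics/w8.png

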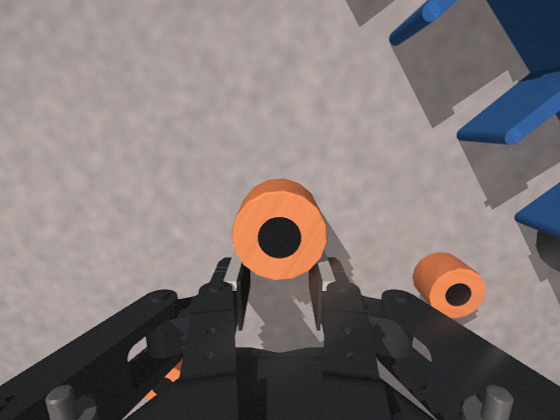

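{"name": "carry_out", "arguments": {"steps": [[0, 0, 0, 0.006, 0, 0, 0.35], [0, 0, 0, 0.012, 0, 0, 0.35], [0, 0, 0, 0.018, 0, 0, 0.35], [0, 0, 0, 0.024, 0, 0, 0.35], [0, 0, 0, 0.03, 0, 0, 0.35], [0, 0, 0, 0.036, 0, 0, 0.35], [0, 0, 0, 0.042, 0, 0, 0.35], [0, 0, 0, 0.048, 0, 0, 0.35], [0, 0, 0, 0.054, 0, 0, 0.35], [0, 0, 0, 0.06, 0, 0, 0.35], [0, 0, 0, 0.066, 0, 0, 0.35], [0, 0, 0, 0.07, 0, 0, 0.35]]}}

```text
t: 11.58
eef_pos: [488.5, -1.3, 4.8]
orientation: [-180.0, -0.0, 54.6]
contact_force: [-2.5, -2.7, 2.4]
opening: 0.345
```

```bash
python3 - <<'E'
from st import *
s=st()
k=(554.5,8.6,np.radians(5.97)); C=W(k,(-40,27,0)); u=np.array([np.cos(np.radians(54.5)),np.sin(np.radians(54.5)),0])
print(C, rel(s,C-24.2*u+[0,0,5],54.5))
f=eyes.grab_frame("wrist"); cv2.imwrite("pics/w9.png",f["image"]); np.savez("w9.npz",**f)
f=eyes.grab_frame("top"); cv2.imwrite("pics/t9.png",cv2.resize(f["image"][145:305,165:375],(787,600),interpolation=cv2.INTER_CUBIC))
E
```

```text
{'t': np.float64(11.58), 'eef_pos': array([488.53,  -1.27,   4.85]), 'orientation': array([-1.7999e+02, -1.0000e-02,  5.4570e+01]), 'contact_force': array([-2.54, -2.71,  2.43]), 'opening': np.float64(0.35)} j [ -4.1  -7.7 106.5   0.   81.2  31.3]
[511.908732    31.29325649   0.        ] [-0.0002 -0.0002  0.0015  0.0199  0.0002 -0.0002]
```

View pics/w9.png

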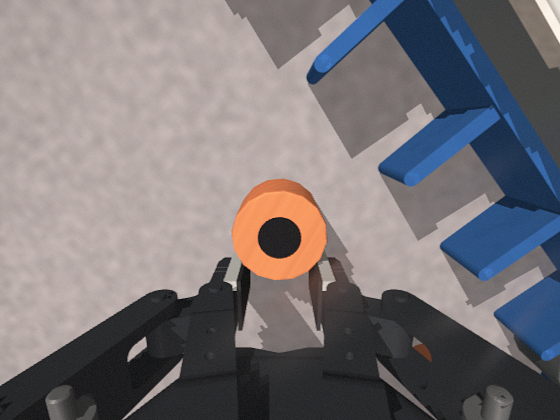

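View pics/t9.png

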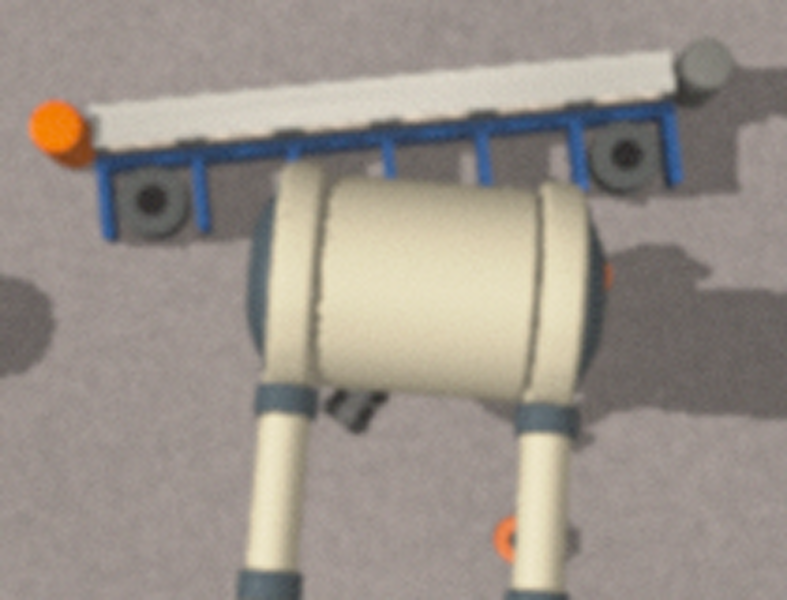

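```bash
python3 - <<'E'
from h import *
d=np.load("w9.npz"); f={k:d[k] for k in d.files}
c=ray(f,(279.3,237),30); t=np.array([488.53,-1.27]); u=np.array([.579,.815]); e=c[:2]-t
print(c, e@u, np.hypot(*e))
kk=(554.5,8.6,np.radians(5.97)); cs,sn=np.cos(kk[2]),np.sin(kk[2])
e=c[:2]-np.array(kk[:2]); print(cs*e[0]+sn*e[1],-sn*e[0]+cs*e[1])
for z,px in [(32,[(317,66),(400,177),(485,274)])]:
  for p in px:
    q=ray(f,p,z)[:2]-np.array(kk[:2]); print("div",cs*q[0]+sn*q[1],-sn*q[0]+cs*q[1])
E
```

```text
[502.23244078  17.80747577  30.        ] 23.481855964792235 23.488443224592764
-51.02643703797803 14.593768516940449
div 1.2266146189022695 54.016341015822874
div 0.28222635760626813 2.9389146712766148
div 3.208729573604388 -54.30669663987795
```

{"name": "carry_out", "arguments": {"steps": [[0, 0, 0, 0.005, 0, 0, 0.35], [0, 0, 0, 0.01, 0, 0, 0.35], [0, 0, 0, 0.015, 0, 0, 0.35], [0, 0, 0, 0.019, 0, 0, 0.35], [0, 0, 0, 0.0205, 0, 0, 0.35], [0, 0, 0, 0.0205, 0, 0, 0.35], [0, 0, 0, 0.01, 0, 0, 0.35], [0, 0, 0, -0.01, 0, 0, 0.35], [0, 0, 0, -0.04, 0, 0, 0.35], [0, 0, 0, -0.05, 0, 0, 0.35], [0, 0, 0, -0.05, 0, 0, 0.35], [0, 0, 0, -0.05, 0, 0, 0.35]]}}

```text
t: 12.68
eef_pos: [465.2, -34.5, 5.1]
orientation: [180.0, -0.1, 54.5]
contact_force: [-0.9, -0.1, 0.7]
opening: 0.347
```

```bash
python3 - <<'E'
from st import *
s=st()
f=eyes.grab_frame("wrist"); cv2.imwrite("pics/w10.png",f["image"]); np.savez("w10.npz",**f)
E
```

```text
{'t': np.float64(12.68), 'eef_pos': array([465.2 , -34.54,   5.11]), 'orientation': array([ 1.7997e+02, -6.0000e-02,  5.4470e+01]), 'contact_force': array([-0.91, -0.12,  0.67]), 'opening': np.float64(0.35)} j [ -8.5 -11.4 109.7   0.   81.6  27.1]
```

View pics/w10.png

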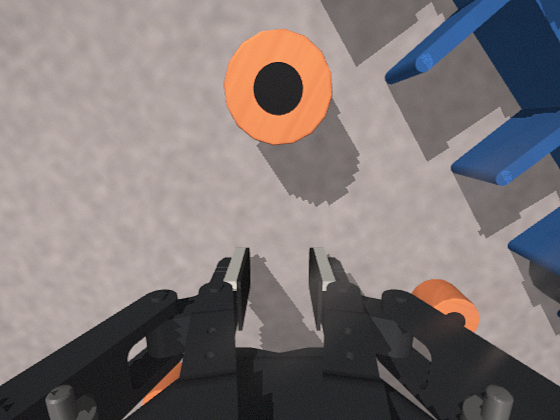

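```bash
python3 - <<'E'
from st import *
d=np.load("w10.npz"); f={k:d[k] for k in d.files}
kk=(554.5,8.6,np.radians(5.97)); cs,sn=np.cos(kk[2]),np.sin(kk[2])
for c,z in (((278,87),30),((425,62),32),((504,177),32)):
    q=ray(f,c,z); e=q[:2]-np.array(kk[:2]); print(q,cs*e[0]+sn*e[1],-sn*e[0]+cs*e[1])
s=st(); print(rel(s,W(kk,(-85,27,80)),5.97),W(kk,(-85,27,80)))
E
```

```text
[511.93963166  31.63996951  30.        ] -39.93320709153143 27.341618817942432
[558.14242549   8.32504694  32.        ] 3.5940735225424714 -0.6523022140570786
[563.64228164 -45.15113616  32.        ] 3.502165341272497 -54.41048419552059
{'t': np.float64(12.73), 'eef_pos': array([465.43, -34.19,   5.12]), 'orientation': array([ 1.7997e+02, -6.0000e-02,  5.4520e+01]), 'contact_force': array([-0.03, -0.52,  0.69]), 'opening': np.float64(0.35)} j [ -8.4 -11.4 109.7   0.   81.6  27.1]
[ 1.0000e-04 -1.5000e-03  1.0789e+00  6.3200e-02 -4.2300e-02 -9.3600e-02] [467.15278995  26.61290916  80.        ]
```

{"name": "carry_out", "arguments": {"steps": [[0, 0, 0, 0, 0, -0.03, 0.35], [0, 0, 0, 0, 0, -0.07, 0.35], [0, 0, 0.15, 0.02, -0.02, -0.094, 0.35], [0, 0, 0.3, 0.04, -0.03, -0.094, 0.35], [0, 0, 0.45, 0.063, -0.042, -0.094, 0.35], [0, 0, 0.6, 0.063, -0.042, -0.094, 0.35], [0, 0, 0.75, 0.063, -0.042, -0.094, 0.35], [0, 0, 0.9, 0.063, -0.042, -0.094, 0.35], [0, 0, 1.0, 0.063, -0.042, -0.094, 0.35], [0, 0, 1.0, 0.063, -0.042, -0.094, 0.35], [0, 0, 1.0, 0.063, -0.042, -0.094, 0.35]]}}

```text
t: 13.65
eef_pos: [467.2, 26.8, 80.1]
orientation: [-180.0, -0.0, 9.8]
contact_force: [-0.8, 0.3, 0.1]
opening: 0.353
```

```bash
python3 - <<'E'
from st import *
kk=(554.5,8.6,np.radians(5.97))
s=st(); print(rel(s,W(kk,(-85,27,5)),5.97))
E
```

```text
{'t': np.float64(13.65), 'eef_pos': array([467.17,  26.83,  80.1 ]), 'orientation': array([-1.7998e+02, -1.0000e-02,  9.7500e+00]), 'contact_force': array([-0.85,  0.26,  0.1 ]), 'opening': np.float64(0.35)} j [ -0.9 -14.3 104.3   0.   89.9  79.4]
[-0.0004 -0.0002  0.0841 -0.0001  0.0003  0.0939]
```

{"name": "carry_out", "arguments": {"steps": [[0, 0, 0.084, 0, 0, 0, 0.35], [0, 0, 0.084, 0, 0, 0.03, 0.35], [0, 0, 0.084, 0, 0, 0.06, 0.35], [0, 0, 0.084, 0, 0, 0.08, 0.35], [0, 0, 0.084, 0, 0, 0.093, 0.35], [0, 0, 0.084, 0, 0, 0.093, 0.35], [0, 0, 0.084, 0, 0, 0.093, 0.35], [0, 0, 0.084, 0, 0, 0.093, 0.35]]}}

```text
t: 14.32
eef_pos: [467.8, 26.2, 7.0]
orientation: [180.0, -0.1, 5.8]
contact_force: [-0.0, -0.3, -0.1]
opening: 0.345
```

```bash
python3 - <<'E'
from st import *
kk=(554.5,8.6,np.radians(5.97))
s=st(); print(rel(s,W(kk,(-14,27,5)),5.97))
f=eyes.grab_frame("wrist"); cv2.imwrite("pics/w11.png",f["image"]); np.savez("w11.npz",**f)
cv2.imwrite("pics/w11a.png",cv2.resize(f["image"][:210,140:420],(784,588),interpolation=cv2.INTER_CUBIC))
E
```

```text
{'t': np.float64(14.32), 'eef_pos': array([467.77,  26.24,   7.  ]), 'orientation': array([ 1.7999e+02, -1.1000e-01,  5.8200e+00]), 'contact_force': array([-0.01, -0.35, -0.06]), 'opening': np.float64(0.34)} j [ -1.  -11.2 109.4   0.   81.8  83.2]
[ 0.0002 -0.0025 -0.0033  0.088  -0.0008  0.0027]
```

View pics/w11a.png

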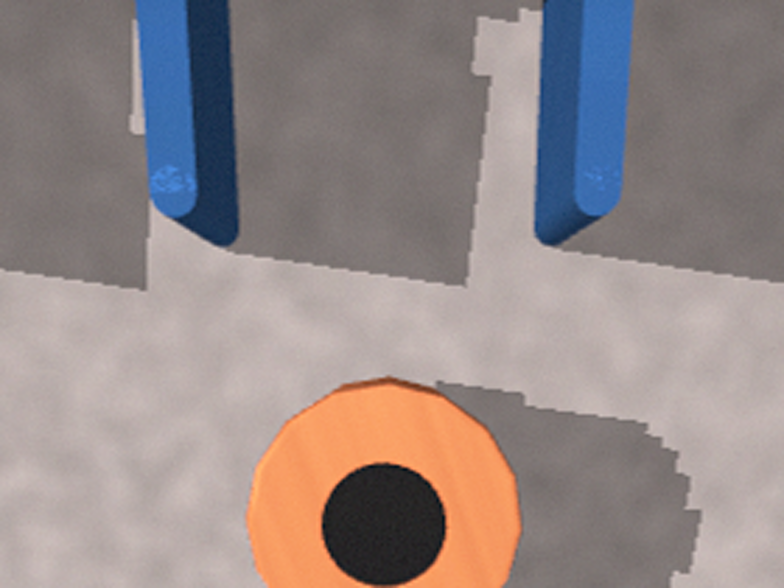

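{"name": "carry_out", "arguments": {"steps": [[0, 0, 0, 0.006, -0.001, 0.002, 0.35], [0, 0, 0, 0.012, -0.001, 0.002, 0.35], [0, 0, 0, 0.018, -0.001, 0.002, 0.35], [0, 0, 0, 0.023, -0.001, 0.002, 0.35], [0, 0, 0, 0.028, -0.001, 0.002, 0.35], [0, 0, 0, 0.033, -0.001, 0.002, 0.35], [0, 0, 0, 0.038, -0.001, 0.002, 0.35], [0, 0, 0, 0.043, -0.001, 0.002, 0.35], [0, 0, 0, 0.048, -0.001, 0.002, 0.35], [0, 0, 0, 0.053, -0.001, 0.002, 0.35], [0, 0, 0, 0.058, -0.001, 0.002, 0.35], [0, 0, 0, 0.062, -0.001, 0.002, 0.35]]}}

```text
t: 15.37
eef_pos: [516.6, 32.0, 4.1]
orientation: [180.0, -0.0, 5.8]
contact_force: [-3.6, -0.2, 2.7]
opening: 0.349
```

```bash
python3 - <<'E'
from st import *
kk=(554.5,8.6,np.radians(5.97))
s=st(); print(rel(s,W(kk,(-15,27,5)),5.97))
f=eyes.grab_frame("wrist"); cv2.imwrite("pics/w12.png",f["image"])
E
```

```text
{'t': np.float64(15.37), 'eef_pos': array([516.6 ,  31.96,   4.09]), 'orientation': array([180.  ,  -0.  ,   5.77]), 'contact_force': array([-3.58, -0.15,  2.73]), 'opening': np.float64(0.35)} j [ -0.2  -3.  102.2  -0.   80.8  84. ]
[ 0.     -0.0001 -0.0044  0.0253  0.0001 -0.0011]
```

View pics/w12.png

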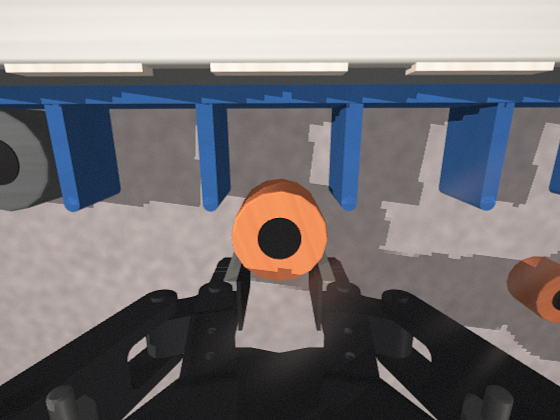

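{"name": "carry_out", "arguments": {"steps": [[0, 0, 0, 0.005, 0, -0.001, 0.35], [0, 0, 0, 0.01, 0, -0.001, 0.35], [0, 0, 0, 0.015, 0, -0.001, 0.35], [0, 0, 0, 0.02, 0, -0.001, 0.35], [0, 0, 0, 0.024, 0, -0.001, 0.35], [0, 0, 0, 0.025, 0, -0.001, 0.35], [0, 0, 0, 0.025, 0, -0.001, 0.35]]}}

```text
t: 16.0
eef_pos: [536.4, 34.0, 4.9]
orientation: [-180.0, -0.0, 5.8]
contact_force: [-0.7, -0.3, 0.2]
opening: 0.349
```

```bash
python3 - <<'E'
from st import *
kk=(554.5,8.6,np.radians(5.97))
s=st(); print(rel(s,W(kk,(-15,27,5)),5.97))
f=eyes.grab_frame("wrist"); cv2.imwrite("pics/w13.png",f["image"])
E
```

```text
{'t': np.float64(16.0), 'eef_pos': array([536.45,  34.03,   4.89]), 'orientation': array([-1.80e+02, -2.00e-02,  5.78e+00]), 'contact_force': array([-0.74, -0.29,  0.2 ]), 'opening': np.float64(0.35)} j [-0.   0.  99.1  0.  80.9 84.2]
[-0.0001 -0.0004 -0.0042  0.0004  0.0002 -0.0001]
```

View pics/w13.png

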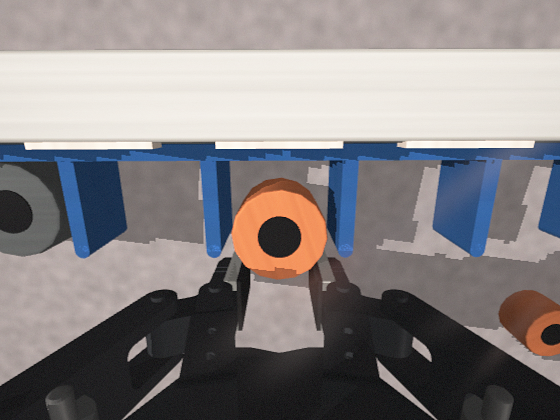

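{"name": "carry_out", "arguments": {"steps": [[0, 0, 0, -0.01, 0, 0, 0.35], [0, 0, 0, -0.03, 0, 0, 0.35], [0, 0, 0, -0.035, 0, 0, 0.35], [0, 0, 0, -0.035, 0, 0, 0.0], [0, 0, 0, -0.035, 0, 0, 0.0], [0, 0, 0, -0.035, 0, 0, 0.0], [0, 0, 0, -0.035, 0, 0, 0.0], [0, 0, 0, -0.035, 0, 0, 0.0], [0, 0, 0, -0.035, 0, 0, 0.0], [0, 0, 0, -0.035, 0, 0, 0.0]]}}

```text
t: 16.88
eef_pos: [508.3, 31.2, 4.8]
orientation: [-180.0, 0.0, 5.8]
contact_force: [-0.7, -0.8, -0.3]
opening: 0.001
```

```bash
python3 - <<'E'
from st import *
kk=(554.5,8.6,np.radians(5.97))
s=st(); print(rel(s,W(kk,(-11,27,5)),5.97))
f=eyes.grab_frame("wrist"); cv2.imwrite("pics/w14.png",f["image"])
E
```

```text
{'t': np.float64(16.88), 'eef_pos': array([508.35,  31.16,   4.8 ]), 'orientation': array([-180.  ,    0.  ,    5.78]), 'contact_force': array([-0.75, -0.76, -0.29]), 'opening': np.float64(0.0)} j [ -0.3  -4.3 103.4   0.   81.   83.9]
[-0.      0.0001 -0.0042  0.0407  0.0002 -0.0003]
```

View pics/w14.png

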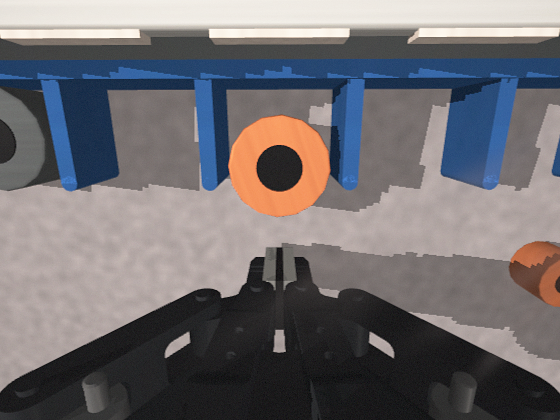

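{"name": "carry_out", "arguments": {"steps": [[0, 0, 0, 0.006, 0, 0, 0], [0, 0, 0, 0.012, 0, 0, 0], [0, 0, 0, 0.018, 0, 0, 0], [0, 0, 0, 0.022, 0, 0, 0], [0, 0, 0, 0.026, 0, 0, 0], [0, 0, 0, 0.03, 0, 0, 0], [0, 0, 0, 0.033, 0, 0, 0], [0, 0, 0, 0.036, 0, 0, 0], [0, 0, 0, 0.038, 0, 0, 0], [0, 0, 0, 0.038, 0, 0, 0]]}}

```text
t: 17.77
eef_pos: [538.7, 34.3, 4.8]
orientation: [-180.0, -0.0, 5.8]
contact_force: [-0.0, -0.4, 1.1]
opening: 0.001
```

```bash
python3 - <<'E'
from st import *
kk=(554.5,8.6,np.radians(5.97))
s=st(); print(rel(s,W(kk,(-11,27,5)),5.97))
f=eyes.grab_frame("wrist"); cv2.imwrite("pics/w15.png",f["image"])
E
```

```text
{'t': np.float64(17.77), 'eef_pos': array([538.71,  34.28,   4.77]), 'orientation': array([-1.80e+02, -1.00e-02,  5.78e+00]), 'contact_force': array([-0.05, -0.37,  1.1 ]), 'opening': np.float64(0.0)} j [ 0.   0.4 98.7  0.  80.9 84.2]
[-0.0001 -0.0002 -0.0042  0.0025  0.0002 -0.0003]
```

View pics/w15.png

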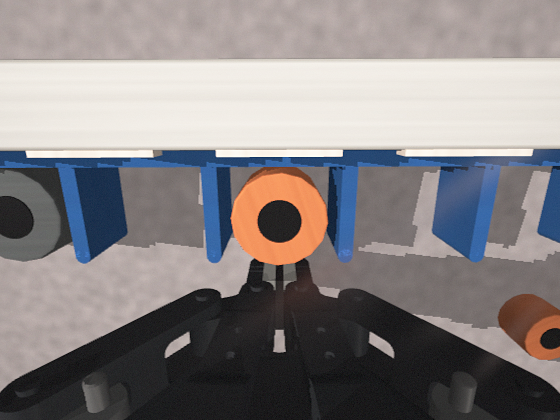

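{"name": "carry_out", "arguments": {"steps": [[0, 0, 0, 0.001, 0, 0, 0], [0, 0, 0, 0.002, 0, 0, 0], [0, 0, 0, 0.003, 0, 0, 0], [0, 0, 0, 0.003, 0, 0, 0]]}}

```text
t: 18.15
eef_pos: [540.9, 34.5, 4.8]
orientation: [180.0, 0.0, 5.8]
contact_force: [-2.1, -0.7, 0.6]
opening: 0.0
```

{"name": "carry_out", "arguments": {"steps": [[0, 0, 0, 0.001, 0, 0, 0], [0, 0, 0, 0.002, 0, 0, 0], [0, 0, 0, 0.002, 0, 0, 0]]}}

```text
t: 18.4
eef_pos: [541.4, 34.5, 4.8]
orientation: [-180.0, 0.2, 5.8]
contact_force: [-6.2, -0.5, 4.1]
opening: -0.0
```

{"name": "carry_out", "arguments": {"steps": [[0, 0, 0, 0.001, 0, 0, 0], [0, 0, 0, 0.002, 0, 0, 0], [0, 0, 0, 0.002, 0, 0, 0]]}}

```text
t: 18.65
eef_pos: [541.5, 34.5, 4.7]
orientation: [-180.0, 0.4, 5.8]
contact_force: [-13.8, -1.3, 8.8]
opening: -0.001
```

```bash
python3 - <<'E'
from st import *
s=st()
f=eyes.grab_frame("wrist"); cv2.imwrite("pics/w16.png",f["image"]); 
f=eyes.grab_frame("scene"); cv2.imwrite("pics/s16.png",cv2.resize(f["image"][150:300,180:380],(800,600),interpolation=cv2.INTER_CUBIC))
E
```

```text
{'t': np.float64(18.65), 'eef_pos': array([541.47,  34.54,   4.75]), 'orientation': array([-180.  ,    0.38,    5.78]), 'contact_force': array([-13.78,  -1.33,   8.83]), 'opening': np.float64(-0.0)} j [ 0.1  1.2 97.9 -0.  81.2 84.3]
```

View pics/w16.png

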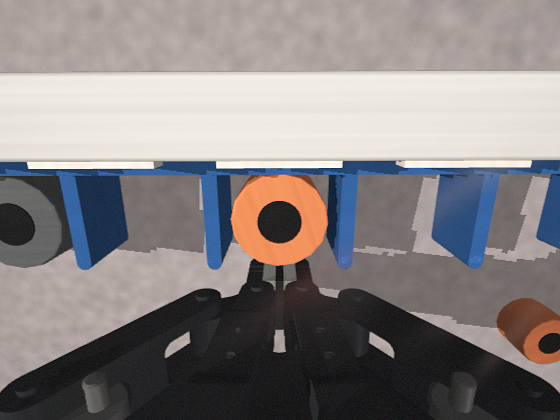

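View pics/s16.png

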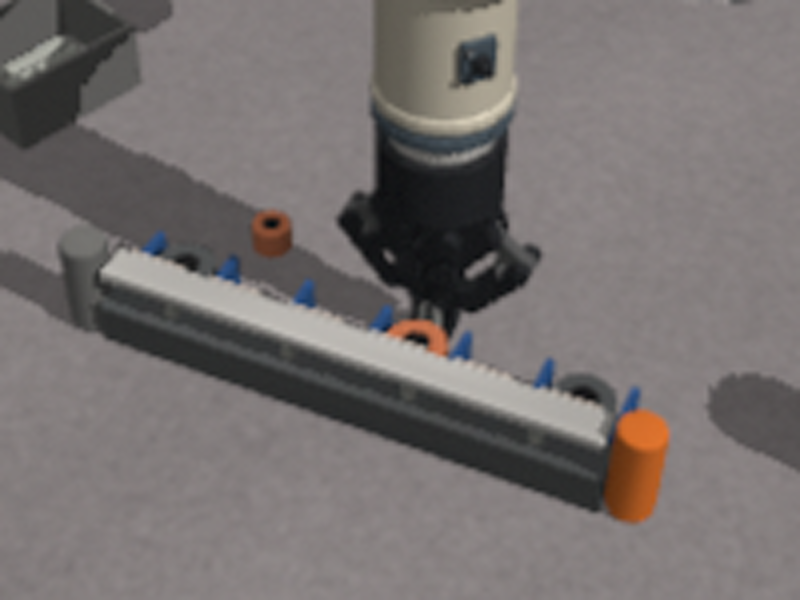

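{"name": "carry_out", "arguments": {"steps": [[0, 0, 0, -0.002, 0, 0, 0], [0, 0, 0, -0.006, 0, 0, 0], [0, 0, 0, -0.02, 0, 0, 0], [0, 0, 0, -0.05, 0, 0, 0], [0, 0, 0, -0.09, 0, 0, 0], [0, 0, 0, -0.1, 0, -0.04, 0], [0, 0, 0, -0.12, 0, -0.09, 0], [0, 0, 0, -0.14, 0, -0.14, 0], [0, 0, 0, -0.16, 0, -0.19, 0], [0, 0, 0, -0.17, 0, -0.24, 0], [0, 0, 0, -0.17, 0, -0.25, 0], [0, 0, 0, -0.17, 0, -0.25, 0]]}}

```text
t: 19.75
eef_pos: [410.5, 21.0, 210.3]
orientation: [179.9, -0.6, 5.8]
contact_force: [0.2, 0.6, -0.2]
opening: 0.002
```

```bash
python3 - <<'E'
from st import *
s=st()
f=eyes.grab_frame("wrist"); cv2.imwrite("pics/w17.png",f["image"]); np.savez("w17.npz",**f)
cv2.imwrite("pics/w17a.png",cv2.resize(f["image"][:150,170:370],(800,600),interpolation=cv2.INTER_CUBIC))
f=eyes.grab_frame("scene"); cv2.imwrite("pics/s17.png",f["image"])
E
```

```text
{'t': np.float64(19.75), 'eef_pos': array([410.49,  21.01, 210.26]), 'orientation': array([179.92,  -0.62,   5.77]), 'contact_force': array([ 0.19,  0.63, -0.24]), 'opening': np.float64(0.0)} j [ -1.8 -25.1  99.6   0.  104.9  82.4]
```

View pics/w17.png

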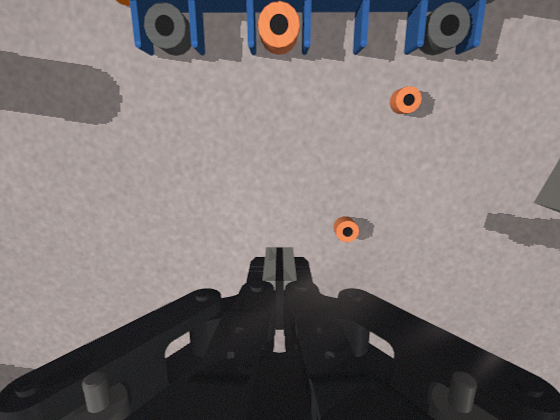

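View pics/w17a.png

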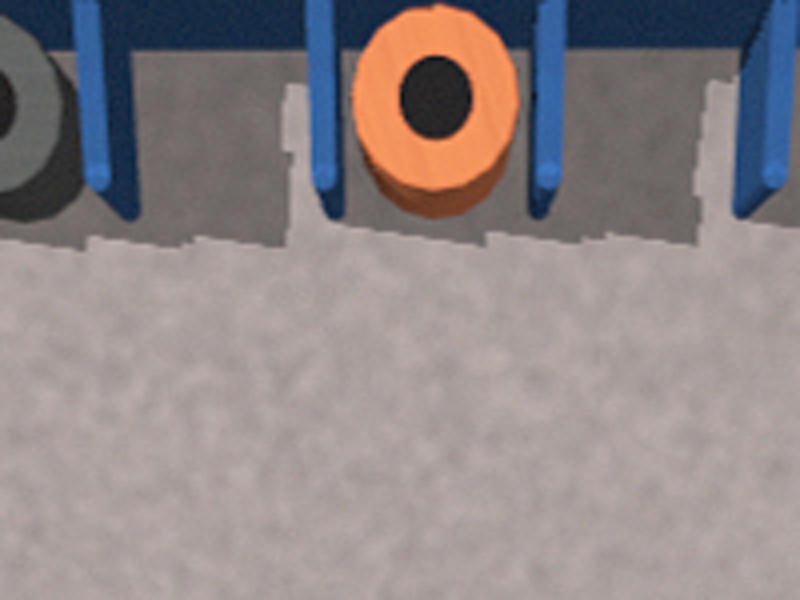

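View pics/s17.png

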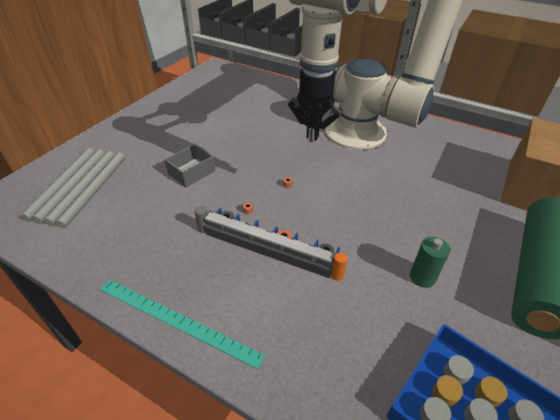

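{"name": "carry_out", "arguments": {"steps": [[0, 0, 0, 0, 0, 0, 0], [0, 0, 0, 0, 0, 0, 0], [0, 0, 0, 0, 0, 0, 0], [0, 0, 0, 0, 0, 0, 0]]}}

```text
t: 20.18
eef_pos: [408.4, 21.1, 203.5]
orientation: [-180.0, 0.1, 5.8]
contact_force: [0.8, -0.8, -1.1]
opening: -0.0
```

```bash
python3 - <<'E'
from st import *
f=eyes.grab_frame("wrist"); cv2.imwrite("pics/w18.png",cv2.resize(f["image"][:150,100:500],(800,300),interpolation=cv2.INTER_CUBIC))
from workcell import ctrl
d=np.load("w17.npz"); g={k:d[k] for k in d.files}
kk=(554.5,8.6,np.radians(5.97)); cs,sn=np.cos(kk[2]),np.sin(kk[2])
for n,c,z in (("collar",(170+436/4,98/4),30),("front edge",(170+436/4,190/4),30),("tipL",(170+324/4,192/4),32),("tipR",(170+547/4,192/4),32)):
    q=ray(g,c,z); e=q[:2]-np.array(kk[:2]); print(n,cs*e[0]+sn*e[1],-sn*e[0]+cs*e[1])
s=st(); print(ctrl.finish_job())
E
```

```text
collar 19.632139172869955 25.86484552846779
front edge -0.06872166336320573 25.940074920789638
tipL -0.8821807952804033 52.75671194280775
tipR -1.0534070846747607 -0.631976354205152
{'t': np.float64(20.23), 'eef_pos': array([408.52,  21.12, 203.82]), 'orientation': array([-1.7998e+02,  1.1000e-01,  5.7800e+00]), 'contact_force': array([ 0.07,  0.63, -0.38]), 'opening': np.float64(-0.0)} j [ -1.8 -24.8 100.    0.  104.9  82.4]
the job is handed in; nothing more can be done
None
```

I did both parts in the order asked and handed the job in at t ≈ 20 s; it reported no verdict.

**Rail:** With the gripper shut, I pressed the rail about 5–6 mm (4–5 N) over gap 1, next to the orange post. I ran along gaps 1, 2 and 3, stopped centred on gap 3, and lifted straight up.

**Collar:** I pushed the large copper collar across the bench with the fingers a little open, first at an angle and then straight into gap 3. I finished with the fingers shut, until it stalled against the back wall at about 14 N.

**Last checks:**
- **Collar position:** The final wrist picture puts its axis 19.6 mm into the gap (20 mm is home). The visible front edge is level with the divider ends to about 1 mm, and it stands upright.
- **Everything else:** The dark collars, the small copper look-alikes, the roller and the bin look unmoved in the last pictures. I judged this by eye and did not measure it.
- **Arm:** It is clear at z ≈ 204 mm with no contact force.
- **Camera disagreement:** The top and wrist cameras disagreed by up to 2 mm on where the rack stands. I used the average, which held up on contact.

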